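# Line up printed lids on the sanding board and sand the row

## Robot

A 6-joint arm with a two-finger parallel gripper is mounted at the origin on the work surface. World frame = base frame: x ahead of the robot, y to its left, z up, the work surface at z = 0. Lengths are in m, angles in rad, forces in N, time in s.
With the tool pointing down it reaches from about 0.325 to 0.775 m from the base axis. Payload 5.5 kg.
Tool frame: the origin (TCP) lies between the finger pads; the fingertips stand 17 mm ahead of it and the grasp point (between the pads) lies 2 mm behind it; z points along the fingers, y is the direction in which the jaws open and shut (so a half turn about z gives the same grasp; the last joint's range is limited). The gripper opens to 88 mm and grips with 3 to 60 N. Pads are 20 mm wide; open, the fingers measure 115 mm over their backs; the gripper's body (75 mm by 178 mm) begins 61 mm behind the grasp point.
Start: joints at [-1.198, 0.091, 1.231, -0, 1.82, -0.057], TCP at [0.25, -0.545, 0.24] pointing down, gripper open.
Joint ranges: [-2.87, 2.87], [-0.86, 2.18], [0.17, 2.46], [-1.51, 4.65], [0.06, 2.69], [-2.65, 2.65]. Speed limits (rad/s): [2.57, 2.57, 3.01, 3.14, 3.14, 3.14].

## Interface

Orientations are given as a unit quaternion [w, x, y, z].
In Python, from plant import read_state, eyes, r gives the robot as it stands.
- The arm moves only by the tool step_arm, never from a script. Its argument "deltas" is a list of rows, each a list of 3 entries, a list of its own where there are three numbers: the turn, a rotation vector about the tool's x, y, z in degrees, then the shift along the tool's x, y, z in cm, then the finger opening in cm, from 0 to 8.78. A call has 1 to 20 rows; each row shifts and turns the commanded pose from where the row before left it, along the tool's axes as they then stand; what a row does not reach is not made up. A row lasts 1/8 s, in which the tool goes at most 62.5 mm and 10.7 degrees, less where a joint would pass 70% of its speed; a pose out of reach is approached as far as the arm can. A call is refused whole if a number of a shift passes 6.25 or a number of a turn 10.7, either way. A call with a gripper value outside its range is refused whole. The fingers move at their own pace and stop on an object; "newtons" is the grip in N (left out, the last holds). Time passes only in rows, so rows that do not move let the fingers close. It gives the time, the measured TCP pose, the force and the opening at its end, in the units of the state.
- read_state(): the state, without advancing time (a new reading comes with each control period).
- eyes.snapshot(name): name is "scene" or "top" or "wrist"; returns (picture, depth): 480x640x3 uint8, red, green, blue; 480x640 float32, m along the optical axis (not along the pixel's ray), 0 where there is no reading.
- eyes.get_calibration(name): a dict with "K" (3x3 intrinsics, pixels), "dist" ([k1, k2, p1, p2, k3] as OpenCV has them; the pictures are not rectified), "R" (3x3) and "t" (3): a world point X has camera coordinates R X + t. Camera axes: x right, y down, z forward; pixel columns grow to the right and rows downward; lengths in m; the calibration is good to about 2 mm. A picture is of the moment at which its call begins: read the wrist's pose just before it. get_calibration takes no time and is no camera call; for the wrist camera it gives the pose at the moment of the call.
- r.finish_job(): hands the job in, once; it reports no verdict.
Trained networks look in the newest picture that a camera, given by its name, has taken for a name from the list of things; names that differ only in an ending like _2 or _b are one class to them, and where a whole thing is asked for, a point or a joint stands for the part that bears it (a point fixed in the world has none). Each returns a list of dicts, best first, with "confidence" (0 to 1); they miss things now and then, are a little off and sometimes report something else, mostly with a low value. They report only what shows in the picture. A call takes as long as a camera call. They do not tell look-alikes from the thing itself.
- eyes.find_in(camera, thing): "xyz" ([x, y, z] in m, in the coordinates of the camera as it stood for that picture, good to about 4 mm: the middle of the surface that is visible of it).
The state is a dict: "time_s": time; "qpos": joint angles; "joint_vel": joint speeds; "joint_efforts": joint torques, N m; "ee_pos": TCP position; "ee_rot": TCP orientation; "wrist_force": force on the tool from outside, world axes, zero at the start; "moment": the same for the moment, N m; "grip_width": finger opening in m.
Only numpy, scipy, OpenCV 4.12 (cv2) and the standard library are available. Lean on these libraries where they do the work, as an engineer would, in place of code of your own. Each camera call takes 0.05 s, during which the arm holds its last target. There are 200 camera calls.

## Task

On the dark sanding board, nudge the three square printed lids into one straight closed row: each flat against the long back fence, side by side without gaps, the end one up against the end stop. Then take the sanding block by its handle and draw it over the tops of the whole row, from the free end to the end stop, pressing lightly. Finally set the block back down upright in the middle of its cork mat, leaving the row straight and closed and the other things on the desk where they are.

Things in the scene. Friction and masses are not known exactly. Their poses are not given: they have to be found in the camera images.
- board: fixed dark steel board, 270 (x) by 420 mm (y), 6 mm thick; origin: centre of underside. Aluminium fence along the far side, face at board x = +115 mm; aluminium end stop at the right end, face at board y = -155 mm, from the fence to x = +10 mm; both stand 14 mm above the plate, lower than the lids. Finished row: y = -155 to +115 mm, lid centres at x = +70 mm
- lid_a: one of three identical flat square printed lids in plain white plastic, 90 x 90 mm and 20 mm thick, lying on the board, too wide for most grippers, so to be pushed; origin at the centre of its underside, x and y parallel to its sides, z up
- lid_b: one of three identical flat square printed lids in plain white plastic, 90 x 90 mm and 20 mm thick, lying on the board, too wide for most grippers, so to be pushed; origin at the centre of its underside, x and y parallel to its sides, z up
- lid_c: one of three identical flat square printed lids in plain white plastic, 90 x 90 mm and 20 mm thick, lying on the board, too wide for most grippers, so to be pushed; origin at the centre of its underside, x and y parallel to its sides, z up
- sander: sanding block on its cork mat: red-brown sprung sole 92 (x) by 62 mm (y), 10 mm thick, under a black body; wooden bar handle on top, 80 mm long along x, 28 mm wide in y, 34 to 74 mm above the origin (grip at about 58 mm, across y). 250 g. Origin: centre of the sole's underside when the sole is not pressed in
- sander_sole (a joint): how far the sanding block's sprung sole is pressed in, m: 0 free, 0.008 bottomed; about 1.2 N per mm (its own weight presses it in about 2 mm)
- mat: cork mat 130 x 110 mm, 3 mm thick, fixed, beside the board on the left or on the right; origin at the centre of its underside; the sanding block's place
- parts_tray: bystander: open grey plastic tray, 120 x 100 x 35 mm, on the other side of the board; origin at the centre of its underside
- caliper: bystander: caliper 160 mm long (its x), 32 mm wide, 12 mm high, lying on the board at its right edge, beyond the end stop; origin at the middle of its underside
- scraper: bystander: scraper 190 mm long with a black handle, at most 60 mm wide, lying on the desk behind the board
- spool: bystander: spool of orange filament lying flat, 160 mm across, 58 mm high, beside the board on the right; origin at the centre of its underside
- vase: bystander: white printed vase, 72 mm wide, 65 mm tall, beside the board on the left; origin at the centre of its underside
- glue_stick: bystander: glue stick 98 mm long, 29 mm thick, lying behind the board; origin at the middle of its underside
Things that resemble listed ones, but are neither listed nor needed, are in the scene too. Leave any orange or pink look-alike of the lid_c alone.

How it is judged:
By the outcome, as a careful person would: the job done as asked, in the order asked, and still so for the second after the job is handed in, with the robot touching nothing.
It also fails if it takes over 70 s, if anything falls off the work surface, if the arm or the gripper's body presses on something with over 40 N, if the wrist force passes 120 N, or if a joint passes its speed limit or range.

## Working session

There is one attempt and no reset: what is moved stays moved. The work goes in short steps, Python scripts to look and compute and a tool call to move; the robot and the scene stay as the last step left them, time stands still between calls to the robot, and variables do not carry over. Pictures are saved under pics/ and viewed, about 8 in all and at most 12, crops included, and the job is handed in when it is done.

Besides the shell and the picture viewer there is one more tool, called as a command line: name --argument value ..., lists and objects as JSON in quotes. step_arm: Moves the arm, as the interface text tells. Its arguments: {"type":"object","properties":{"deltas":{"type":"array"},"newtons":{"type":"number"}},"required":["deltas"]}

```bash
ls; mkdir -p pics
cat > h.py <<'E'
import numpy as np, cv2
from plant import read_state, eyes, r
def snap(n,save=None):
    c=eyes.get_calibration(n); p,d=eyes.snapshot(n)
    if save: cv2.imwrite(f'pics/{save}.png',cv2.cvtColor(p,cv2.COLOR_RGB2BGR))
    return p,d,{k:np.array(v) for k,v in c.items()}
def world(c,uv,d):
    """pixels Nx2 and depths N -> world"""
    n=cv2.undistortPoints(np.float64(uv).reshape(-1,1,2),c['K'],c['dist']).reshape(-1,2)
    X=np.c_[n,np.ones(len(n))]*np.reshape(d,(-1,1))
    return (X-c['t'])@c['R']
def onplane(c,uv,z):
    n=cv2.undistortPoints(np.float64(uv).reshape(-1,1,2),c['K'],c['dist']).reshape(-1,2)
    D=np.c_[n,np.ones(len(n))]@c['R']; o=-c['R'].T@c['t']
    return o+D*((z-o[2])/D[:,2])[:,None]
E
python3 - <<'E'
from h import *
s=read_state();print(s)
p,d,c=snap('top','top0')
print(c['R'],c['t'],c['K'])
for n in ['board','lid_a','sander','mat','parts_tray','caliper','scraper','spool','vase','glue_stick']:
    for f in eyes.find_in('top',n): print(n,round(f['confidence'],2),np.round((np.array(f['xyz'])-c['t'])@c['R'],3))
snap('scene','scene0')
E
```

```text
pics
{'time_s': 0.0, 'qpos': array([-1.19769824e+00,  9.18197188e-02,  1.23188808e+00, -2.68579468e-05,
        1.81977259e+00, -5.67094832e-02]), 'joint_vel': array([ 0.00051105, -0.00070738,  0.00084065, -0.00122197, -0.00069459,
       -0.00120464]), 'joint_efforts': array([-2.66574731e-03, -4.46463203e+01, -4.06450331e+01,  6.96635060e-02,
        2.96637788e-02, -1.84129485e-04]), 'ee_pos': array([ 0.24990729, -0.54519012,  0.23852903]), 'ee_rot': array([-9.30033064e-04,  9.76997184e-01,  2.13250113e-01, -1.61548259e-04]), 'wrist_force': array([-0.15765606, -0.62890521, -0.95463914]), 'moment': array([0.01139761, 0.02189679, 0.00997415]), 'grip_width': 0.08781939035615381}
[[ 0.01166656 -0.99991799  0.00528266]
 [-0.98979461 -0.01229848 -0.14196961]
 [ 0.14202293 -0.00357245 -0.98985692]] [-0.01363907  0.52658614  1.15232564] [[518.42205148   0.         323.0868796 ]
 [  0.         518.42205148 249.11792636]
 [  0.           0.           1.        ]]
board 0.69 [ 0.606 -0.04   0.005]
lid_a 0.87 [0.574 0.001 0.02 ]
lid_a 0.82 [ 0.288 -0.189  0.018]
lid_a 0.81 [0.32  0.111 0.02 ]
lid_a 0.75 [0.529 0.118 0.025]
lid_a 0.69 [0.242 0.318 0.02 ]
lid_a 0.63 [ 0.606 -0.04   0.004]
lid_a 0.57 [ 0.546 -0.116  0.025]
sander 0.63 [ 0.417 -0.353  0.035]
sander 0.25 [0.414 0.36  0.006]
mat 0.76 [ 0.422 -0.333  0.001]
parts_tray 0.93 [0.414 0.361 0.005]
caliper 0.71 [ 0.524 -0.219  0.008]
scraper 0.61 [0.783 0.186 0.005]
spool 0.8 [ 0.667 -0.405  0.054]
spool 0.31 [0.414 0.36  0.005]
spool 0.19 [ 0.422 -0.334  0.001]
vase 0.98 [0.664 0.41  0.049]
glue_stick 0.93 [ 0.788 -0.082  0.025]
```

View pics/top0.png

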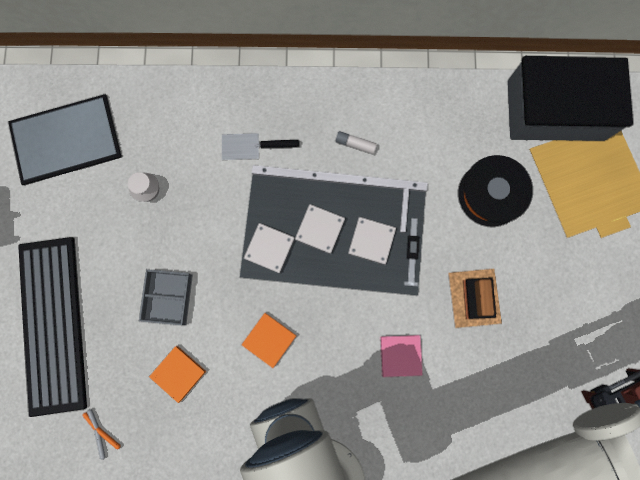

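View pics/scene0.png

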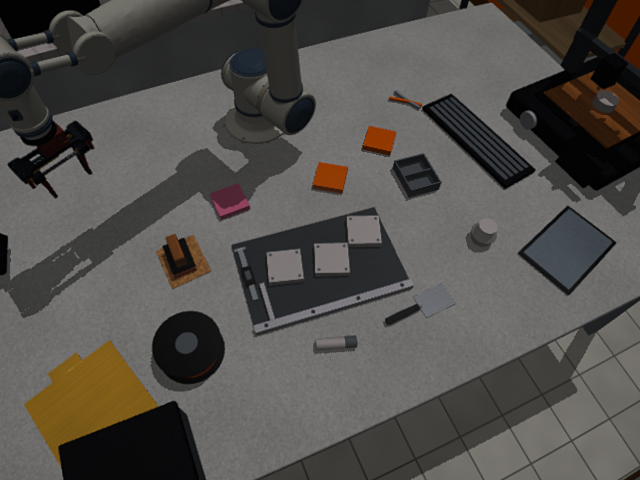

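The top view shows the white lids at (269,248), (321,229) and (373,240). The fence runs from (250,170) to (427,186), the end stop is at x≈405, the caliper at 413, and the sander on its mat at (477,298). Next I'll measure poses.

```bash
cat >> h.py <<'E'
def lids(p,c,z=0.026,roi=(235,190,403,280)):
    x0,y0,x1,y1=roi
    m=np.zeros(p.shape[:2],np.uint8); m[y0:y1,x0:x1]=(p[y0:y1,x0:x1].min(2)>120)*255
    out=[]
    for k in cv2.findContours(m,cv2.RETR_EXTERNAL,cv2.CHAIN_APPROX_NONE)[0]:
        if cv2.contourArea(k)<300: continue
        w=onplane(c,k.reshape(-1,2),z)[:,:2]
        (cx,cy),(a,b),g=cv2.minAreaRect(np.float32(w*1000)); out.append((cx/1000,cy/1000,a,b,(g+45)%90-45))
    return out
E
python3 - <<'E'
from h import *
p,d,c=snap('top')
for l in lids(p,c): print('lid',np.round(l,4))
# height-based clouds
v,u=np.mgrid[150:360,210:520]; uv=np.c_[u.ravel(),v.ravel()]; W=world(c,uv,d[v,u].ravel()); rgb=p[v,u].reshape(-1,3).astype(int)
ok=d[v,u].ravel()>0
# dark board
m=((rgb.max(1)<85)&(rgb.max(1)>25)&ok&(W[:,2]<0.015)&(W[:,2]>0.001)&(abs(W[:,1]+.04)<.25)&(abs(W[:,0]-.6)<.2))
print('board z',np.median(W[m,2]))
M=np.zeros(p.shape[:2],np.uint8); M[uv[m][:,1],uv[m][:,0]]=255
ks=cv2.findContours(M,cv2.RETR_EXTERNAL,cv2.CHAIN_APPROX_NONE)[0]; k=max(ks,key=cv2.contourArea)
q=cv2.approxPolyDP(cv2.convexHull(k),6,True).reshape(-1,2); print(q,np.round(onplane(c,q,.006),4))
print(np.round(cv2.minAreaRect(np.float32(onplane(c,k.reshape(-1,2),.006)[:,:2]*1000))[:],0) if 0 else cv2.minAreaRect(np.float32(onplane(c,k.reshape(-1,2),.006)[:,:2]*1000)))
# fence: bright
m=(rgb.min(1)>150)&ok&(W[:,2]>.014)&(W[:,2]<.027)&(uv[:,1]<195); print('fence z',np.median(W[m,2]),m.sum())
if m.sum()>50: print(cv2.minAreaRect(np.float32(W[m,:2]*1000)))
# handle: z>.05
m=ok&(W[:,2]>.062)&(uv[:,0]>440)&(uv[:,1]>260); print('handle z',np.median(W[m,2]),m.sum(),cv2.minAreaRect(np.float32(W[m,:2]*1000)))
# mat
h=cv2.cvtColor(p,cv2.COLOR_RGB2HSV); 
m=(W[:,2]<.012)&(rgb[:,0]-rgb[:,2]>30)&(uv[:,0]>440)&(uv[:,1]>260)
pts=uv[m]; print('mat',m.sum(),cv2.minAreaRect(np.float32(onplane(c,pts,.003)[:,:2]*1000)))
for n in('fence','mat'):pass
b=cv2.resize(cv2.cvtColor(p[155:345,230:520],cv2.COLOR_RGB2BGR),None,fx=2.7,fy=2.7,interpolation=cv2.INTER_CUBIC); cv2.imwrite('pics/c1.png',b)
E
```

```text
lid [  0.5307   0.1192  90.6375  90.3907 -21.9806]
lid [  0.5514  -0.1202  90.5617  91.2643 -16.0525]
lid [ 5.77600e-01  1.60000e-03  9.05836e+01  9.07350e+01 -2.14904e+01]
lid [5.618000e-01 1.728000e-01 2.113698e+02 5.056110e+01 2.062300e+00]
board z 0.00468966468079342
[[253 175]
 [424 192]
 [417 294]
 [240 276]] [[ 0.7093  0.1634  0.006 ]
 [ 0.6727 -0.248   0.006 ]
 [ 0.4282 -0.2277  0.006 ]
 [ 0.4653  0.1862  0.006 ]]
((570.14501953125, -32.09521484375), (416.5523376464844, 250.6839141845703), 84.88196563720703)
fence z 0.018464456139280914 1308
((732.1217041015625, -47.04615783691406), (417.68133544921875, 96.67301177978516), 82.59801483154297)
handle z 0.07392280529167058 484 ((419.12384033203125, -367.4437561035156), (77.22029876708984, 29.494596481323242), 3.3584556579589844)
mat 1430 ((421.1667175292969, -362.91119384765625), (129.97286987304688, 109.93292999267578), 5.959560871124268)
```

View pics/c1.png

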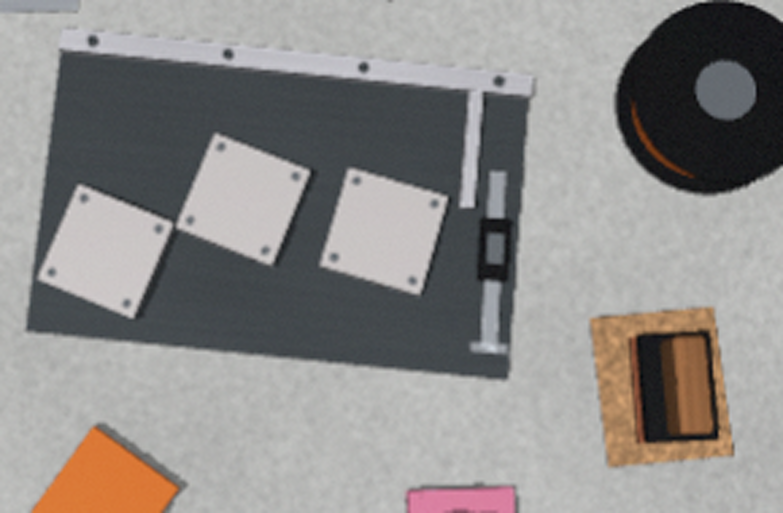

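```bash
cat >> h.py <<'E'
YAW=np.radians(-5.12); C=np.array([.5801,-.0330])
EX=np.array([np.cos(YAW),np.sin(YAW)]); EY=np.array([-np.sin(YAW),np.cos(YAW)])
def tob(w): w=np.asarray(w)[:2]-C; return np.array([w@EX,w@EY])*1000
def tow(bx,by): return C+(bx*EX+by*EY)/1000
def tool():
    from scipy.spatial.transform import Rotation as Ro
    s=read_state(); q=s['ee_rot']; return s,Ro.from_quat([q[1],q[2],q[3],q[0]]).as_matrix()
def plan(bx,by,z,yaw):
    """target board mm, z mm, tool-x yaw in board frame (deg): prints turn (deg about tool z) and shifts (cm) before/after turn"""
    s,R=tool(); y0=np.degrees(np.arctan2(R[1,0],R[0,0])-YAW)
    d=np.r_[tow(bx,by),z/1000]-s['ee_pos']; turn=-((yaw-y0+180)%360-180)
    print('at',np.round(tob(s['ee_pos']),1),round(s['ee_pos'][2]*1000,1),'yawb',round(y0,2),'tilt',np.round(R[:2,2],4),'t',round(s['time_s'],2))
    print('turn',round(turn,2),'shift now',np.round(R.T@d*100,2),'shift after turn',np.round(np.array([EX*0,])if 0 else Rz(yaw)@d*100,2))
def Rz(yaw):
    a=np.radians(yaw)+YAW; return np.array([[np.cos(a),np.sin(a),0],[np.sin(a),-np.cos(a),0],[0,0,-1]])
E
python3 -c "
from h import *
plan(-98,-90,100,0)
for l in lids(*(lambda t:(t[0],t[2]))(snap('top'))): print(tob(l[:2]),l[4]+5.12)"
```

```text
at [-283.  -539.8] 239.7 yawb 29.75 tilt [ 0. -0.] t 0.65
turn 29.75 shift now [ 38.38 -29.88  13.97] shift after turn [ 18.5  -44.98  13.97]
[-62.69501236 147.13165017] -16.76130187988281
[-20.84145927 -89.38634078] -10.932543640136718
[-5.29257952 34.17881697] -16.46863830566406
[-36.57362052 203.34836629] 7.182288522720337
```

step_arm --deltas '[[[0,0,9.9],[0,0,0],5],[[0,0,9.9],[0,0,0],5],[[0,0,9.95],[0,0,0],5],[[0,0,0],[1.85,-4.5,0],5],[[0,0,0],[1.85,-4.5,0],5],[[0,0,0],[1.85,-4.5,0],5],[[0,0,0],[1.85,-4.5,0],5],[[0,0,0],[1.85,-4.5,1.4],5],[[0,0,0],[1.85,-4.5,2.5],5],[[0,0,0],[1.85,-4.5,2.5],5],[[0,0,0],[1.85,-4.5,2.5],5],[[0,0,0],[1.85,-4.5,2.5],5],[[0,0,0],[1.85,-4.5,2.5],5],[[0,0,0],[0,0,0],5]]'

```text
time_s: 2.45
ee_pos: [0.4741, -0.1108, 0.0982]
ee_rot: [-0.001, 0.999, -0.042, -0.002]
wrist_force: [-0.4, 0.1, -0.9]
grip_width: 0.0505
```

```bash
python3 -c "
from h import *
plan(-98,-90,27,0)"
```

```text
at [-98.7 -86.9] 98.2 yawb 0.26 tilt [-0.0039  0.002 ] t 2.45
turn 0.26 shift now [0.09 0.32 7.12] shift after turn [0.07 0.31 7.12]
```

step_arm --deltas '[[[0,0,0.26],[0.0,0.1,3.5],5],[[0,0,0],[0.1,0.2,3.5],5],[[0,0,0],[0,0,0],5],[[0,0,0],[1.2,0,0],5],[[0,0,0],[1.2,0,0],5],[[0,0,0],[1.2,0,0],5],[[0,0,0],[1.2,0,0],5],[[0,0,0],[1.2,0,0],5],[[0,0,0],[1.2,0,0],5],[[0,0,0],[1.2,0,0],5],[[0,0,0],[0.8,0,0],5],[[0,0,0],[0.6,0,0],5],[[0,0,0],[0,0,0],5]]'

```text
time_s: 4.08
ee_pos: [0.5731, -0.1261, 0.0306]
ee_rot: [-0.0, 0.999, -0.047, 0.0]
wrist_force: [0.2, 1.0, -0.8]
grip_width: 0.0498
```

```bash
python3 -c "
from h import *
plan(15,-90,27,0)
p,d,c=snap('top','t2')
for l in lids(p,c): print(tob(l[:2]),l[2:4],l[4]+5.12)"
```

```text
at [  1.4 -93.3] 30.6 yawb -0.26 tilt [ 0.0002 -0.    ] t 4.08
turn -0.26 shift now [ 1.36 -0.34  0.36] shift after turn [ 1.36 -0.33  0.36]
[-62.68635756 147.16295057] (90.56710052490234, 90.40573120117188) -16.76733673095703
[ -9.96192956 -43.53711696] (24.125900268554688, 81.99151611328125) -10.727404479980468
[-5.34555858 34.20449543] (90.27831268310547, 90.82328796386719) -15.925387268066405
[  63.76317751 -112.18958411] (82.215087890625, 76.97142791748047) 4.517071838378906
[-36.57362052 203.34836629] (211.36976623535156, 50.5611457824707) 7.182288522720337
```

step_arm --deltas '[[[0,0,-0.26],[0.5,0,0.15],5],[[0,0,0],[0.4,0,0],5],[[0,0,0],[0.2,0,0],5],[[0,0,0],[0.2,0,0],5],[[0,0,0],[0,0,0],5]]'

```text
time_s: 4.75
ee_pos: [0.5859, -0.1273, 0.0291]
ee_rot: [0.0, 0.999, -0.045, 0.0]
wrist_force: [0.2, -0.6, -0.7]
grip_width: 0.0501
```

```bash
python3 -c "
from h import *
plan(15,-90,27,0)"
```

```text
at [ 14.2 -93.4] 29.1 yawb -0.01 tilt [ 0.0003 -0.    ] t 4.75
turn -0.01 shift now [ 0.08 -0.34  0.21] shift after turn [ 0.08 -0.34  0.21]
```

step_arm --deltas '[[[0,0,0],[0.1,0,0],5],[[0,0,0],[0.1,0,0],5],[[0,0,0],[0,0,0],5]]'

```text
time_s: 5.12
ee_pos: [0.5862, -0.1272, 0.0292]
ee_rot: [-0.0, 0.999, -0.045, -0.002]
wrist_force: [-7.7, 0.3, 4.7]
grip_width: 0.0503
```

```bash
python3 -c "
from h import *
s=read_state()
plan(-84,32,29,0);print(s['wrist_force'])"
```

```text
at [ 14.4 -93.3] 29.2 yawb -0.01 tilt [-0.0039  0.0005] t 5.12
turn -0.01 shift now [ -9.85 -12.53   0.06] shift after turn [ -9.84 -12.53   0.02]
[-7.72307444  0.34705239  4.65368201]
```

step_arm --deltas '[[[0,0,0],[-3.4,0,0],5],[[0,0,0],[-3.4,0,0],5],[[0,0,0],[-3.2,-2,0],5],[[0,0,0],[0,-4.5,0],5],[[0,0,0],[0,-4,0],5],[[0,0,0],[0,-2,0],5],[[0,0,0],[0,0,0],5],[[0,0,0],[1.2,0,0],5],[[0,0,0],[1.2,0,0],5],[[0,0,0],[1.2,0,0],5],[[0,0,0],[1.2,0,0],5],[[0,0,0],[1.2,0,0],5],[[0,0,0],[1.2,0,0],5],[[0,0,0],[1.2,0,0],5],[[0,0,0],[0.6,0,0],5],[[0,0,0],[0.4,0,0],5],[[0,0,0],[0,0,0],5]]'

```text
time_s: 7.25
ee_pos: [0.5931, -0.0024, 0.0292]
ee_rot: [0.0, 0.999, -0.045, 0.0]
wrist_force: [0.0, -0.1, 0.2]
grip_width: 0.0498
```

```bash
python3 -c "
from h import *
s=read_state()
plan(15.5,32,29,0);print(s['wrist_force'])"
```

```text
at [10.2 31.7] 29.2 yawb -0.0 tilt [ 0.0002 -0.    ] t 7.25
turn -0.0 shift now [ 0.53 -0.03  0.02] shift after turn [ 0.53 -0.03  0.02]
[ 0.03985227 -0.13013756  0.22984782]
```

step_arm --deltas '[[[0,0,0],[0.3,0,0],5],[[0,0,0],[0.2,0,0],5],[[0,0,0],[0.1,0,0],5],[[0,0,0],[0,0,0],5]]'

```text
time_s: 7.75
ee_pos: [0.5975, -0.0027, 0.0291]
ee_rot: [-0.0, 0.999, -0.045, -0.002]
wrist_force: [-7.9, 0.1, 3.8]
grip_width: 0.0502
```

```bash
python3 -c "
from h import *
s=read_state()
plan(-142,147,29,0);print(s['wrist_force'])"
```

```text
at [14.6 31.7] 29.1 yawb 0.01 tilt [-0.0035  0.0003] t 7.75
turn 0.01 shift now [-15.66 -11.53   0.07] shift after turn [-1.566e+01 -1.153e+01  1.000e-02]
[-7.86727401  0.10740377  3.84414638]
```

step_arm --deltas '[[[0,0,0],[-4,0,0],5],[[0,0,0],[-4,0,0],5],[[0,0,0],[-4,0,0],5],[[0,0,0],[-3.7,0,0],5],[[0,0,0],[0,-4,0],5],[[0,0,0],[0,-4,0],5],[[0,0,0],[0,-3.5,0],5],[[0,0,0],[0,0,0],5],[[0,0,0],[1.3,0,0],5],[[0,0,0],[1.3,0,0],5],[[0,0,0],[1.3,0,0],5],[[0,0,0],[1.3,0,0],5],[[0,0,0],[1.3,0,0],5],[[0,0,0],[1.3,0,0],5],[[0,0,0],[1.3,0,0],5],[[0,0,0],[1.3,0,0],5],[[0,0,0],[1.3,0,0],5],[[0,0,0],[1.3,0,0],5]]'

```text
time_s: 10.0
ee_pos: [0.5831, 0.114, 0.0291]
ee_rot: [0.0, 0.999, -0.045, -0.0]
wrist_force: [-1.1, 0.9, 1.0]
grip_width: 0.05
```

step_arm --deltas '[[[0,0,0],[1.0,0,0],5],[[0,0,0],[0.7,0,0],5],[[0,0,0],[0.5,0,0],5],[[0,0,0],[0,0,0],5]]'

```text
time_s: 10.5
ee_pos: [0.6045, 0.112, 0.0291]
ee_rot: [0.0, 0.999, -0.045, 0.0]
wrist_force: [-0.5, -0.1, 0.6]
grip_width: 0.0499
```

```bash
python3 -c "
from h import *
s=read_state()
plan(15.5,147,29,0);print(s['wrist_force'])"
```

```text
at [ 11.3 146.6] 29.1 yawb -0.01 tilt [ 0.0003 -0.0001] t 10.5
turn -0.01 shift now [ 0.42 -0.04  0.01] shift after turn [ 0.42 -0.04  0.01]
[-0.54171186 -0.12746207  0.58452138]
```

step_arm --deltas '[[[0,0,0],[0.2,0,0],5],[[0,0,0],[0.2,0,0],5],[[0,0,0],[0.1,0,0],5],[[0,0,0],[0,0,0],5]]'

```text
time_s: 11.0
ee_pos: [0.6078, 0.1118, 0.0291]
ee_rot: [-0.0, 0.999, -0.045, -0.002]
wrist_force: [-6.7, 0.5, 3.1]
grip_width: 0.0499
```

step_arm --deltas '[[[0,0,0],[-2,0,0],5],[[0,0,0],[-1,0,-5],5],[[0,0,-10],[0,0,-3],5],[[0,0,-10],[0,0,0],5],[[0,0,-10],[0,0,0],5],[[0,0,-10],[0,0,0],5],[[0,0,-10],[0,0,0],5],[[0,0,-10],[0,0,0],5],[[0,0,-10],[0,0,0],5],[[0,0,-10],[0,0,0],5],[[0,0,-10],[0,0,0],5],[[0,0,0],[4,0,0],5],[[0,0,0],[4,0,0],5],[[0,0,0],[0,0,0],5]]'

```text
time_s: 12.75
ee_pos: [0.5864, 0.1963, 0.109]
ee_rot: [-0.0, 0.737, 0.676, 0.0]
wrist_force: [0.4, -0.6, -0.6]
grip_width: 0.05
```

```bash
python3 -c "
from h import *
s=read_state()
plan(69,218,29,90)
p,d,c=snap('top','t3')
for l in lids(p,c,roi=(215,160,403,280)): print(tob(l[:2]),l[2:4],l[4]+5.12)"
```

```text
at [-14.2 228.9] 109.0 yawb 90.17 tilt [0.0004 0.0006] t 12.75
turn 0.17 shift now [-1.12  8.32  8.  ] shift after turn [-1.09  8.32  8.  ]
[15.12296542 59.2293013 ] (283.4627990722656, 438.59259033203125) 5.883684809207916
```

View pics/t3.png

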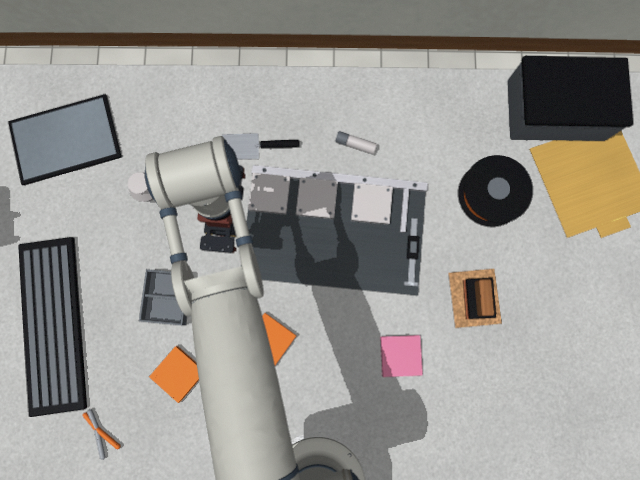

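step_arm --deltas '[[[0,0,0.17],[0,4.2,0],5],[[0,0,0],[0,4.1,2],5],[[0,0,0],[-0.4,0,3],5],[[0,0,0],[-0.5,0,3],5],[[0,0,0],[0,0,0],5]]'

```text
time_s: 13.42
ee_pos: [0.6668, 0.1755, 0.0261]
ee_rot: [-0.001, 0.74, 0.673, -0.002]
wrist_force: [-0.4, 0.0, -0.1]
grip_width: 0.0502
```

```bash
python3 -c "
from h import *
plan(69,125,29,90)"
```

```text
at [ 67.8 215.4] 26.1 yawb 89.73 tilt [-0.0049 -0.0016] t 13.43
turn -0.27 shift now [-9.04  0.16 -0.27] shift after turn [-9.04  0.12 -0.29]
```

step_arm --deltas '[[[0,0,0],[0,0.1,-0.2],5],[[0,0,0],[-1,0,0],5],[[0,0,0],[-1,0,0],5],[[0,0,0],[-1,0,0],5],[[0,0,0],[-1,0,0],5],[[0,0,0],[-1,0,0],5],[[0,0,0],[-1,0,0],5],[[0,0,0],[-1,0,0],5],[[0,0,0],[-0.8,0,0],5],[[0,0,0],[-0.5,0,0],5],[[0,0,0],[-0.3,0,0],5],[[0,0,0],[0,0,0],5]]'

```text
time_s: 14.92
ee_pos: [0.6611, 0.0913, 0.0309]
ee_rot: [0.0, 0.739, 0.674, -0.0]
wrist_force: [0.4, 0.9, -0.1]
grip_width: 0.0501
```

```bash
python3 -c "
from h import *
plan(69,125,29,90)"
```

```text
at [ 69.6 131. ] 30.9 yawb 89.81 tilt [-0.0005 -0.0008] t 14.93
turn -0.19 shift now [-0.6  -0.06  0.19] shift after turn [-0.6  -0.06  0.19]
```

step_arm --deltas '[[[0,0,-0.1],[-0.2,0,0.1],5],[[0,0,0],[-0.2,0,0],5],[[0,0,0],[-0.1,0,0],5],[[0,0,0],[0,0,0],5]]'

```text
time_s: 15.42
ee_pos: [0.6608, 0.0876, 0.0301]
ee_rot: [-0.0, 0.738, 0.675, 0.0]
wrist_force: [0.7, 5.6, 1.6]
grip_width: 0.0495
```

```bash
python3 -c "
from h import *
plan(69,125,29,90);p,d,c=snap('wrist','w1')"
```

```text
at [ 69.6 127.4] 30.1 yawb 89.95 tilt [0.0001 0.0014] t 15.43
turn -0.05 shift now [-0.24 -0.06  0.11] shift after turn [-0.24 -0.06  0.11]
```

step_arm --deltas '[[[0,0,0],[-0.1,0,0],5],[[0,0,0],[-0.05,0,0],5],[[0,0,0],[0,0,0],5]]'

```text
time_s: 15.85
ee_pos: [0.6607, 0.0875, 0.0301]
ee_rot: [-0.001, 0.738, 0.675, 0.001]
wrist_force: [1.0, 8.9, 0.8]
grip_width: 0.0501
```

```bash
python3 -c "
from h import *
plan(69,125,29,90)"
```

```text
at [ 69.6 127.3] 30.1 yawb 89.99 tilt [0.0005 0.0035] t 15.85
turn -0.01 shift now [-0.23 -0.06  0.11] shift after turn [-0.23 -0.06  0.11]
```

step_arm --deltas '[[[0,0,0],[1,0,0],5],[[0,0,0],[2,0,-3],5],[[0,0,0],[0,-4,-5],5],[[0,0,0],[0,-6,0],5],[[0,0,0],[0,-6,0],5],[[0,0,0],[0,0,0],5]]'

```text
time_s: 16.6
ee_pos: [0.5009, 0.1292, 0.1073]
ee_rot: [-0.0, 0.738, 0.675, -0.002]
wrist_force: [0.1, -0.1, -0.4]
grip_width: 0.0499
```

```bash
python3 -c "
from h import *
plan(-20,-20,29,0)
p,d,c=snap('top','t4')
cv2.imwrite('pics/t4c.png',cv2.resize(cv2.cvtColor(p[155:305,225:445],cv2.COLOR_RGB2BGR),None,fx=3.6,fy=3.6,interpolation=cv2.INTER_CUBIC))"
```

```text
at [-93.4 154.5] 107.3 yawb 89.99 tilt [-0.0034 -0.0018] t 16.6
turn 89.99 shift now [-17.44   7.36   7.85] shift after turn [ 7.34 17.45  7.83]
```

View pics/t4c.png

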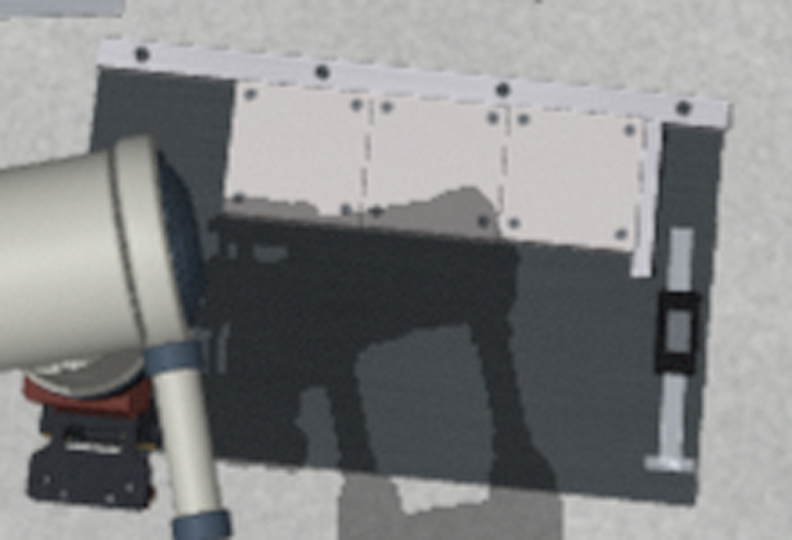

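The row is closed, running from px (225,212) to (632,250) in the crop, with its edges parallel to the fence. Next is the sander; I'll refine its pose first.

```bash
cat > ms.py <<'E'
from h import *
def meas(show=True):
    p,d,c=snap('top')
    v,u=np.mgrid[255:345,435:520]; uv=np.c_[u.ravel(),v.ravel()]; dd=d[v,u].ravel(); W=world(c,uv,dd); rgb=p[v,u].reshape(-1,3).astype(int)
    for lo,hi in((.066,.09),(.02,.05)):
        m=(dd>0)&(W[:,2]>lo)&(W[:,2]<hi); print(lo,m.sum(),np.round(np.median(W[m,2]),4),cv2.minAreaRect(np.float32(W[m,:2]*1000)),W[m,:2].mean(0))
    m=(dd>0)&(W[:,2]<.012)&(rgb[:,0]-rgb[:,2]>30); print('mat',cv2.minAreaRect(np.float32(onplane(c,uv[m],.003)[:,:2]*1000)),np.median(W[m,2]))
if __name__=='__main__':
    meas(); meas()
    w=np.array([.4192,-.3674]); b=tob(w); print(b); plan(*b,160,8.5)
E
python3 ms.py
```

```text
0.066 460 0.0738 ((419.66168212890625, -367.4864501953125), (76.24533081054688, 29.229597091674805), 3.235295534133911) [ 0.41897529 -0.36653892]
0.02 568 0.0342 ((419.48016357421875, -367.60406494140625), (89.96920776367188, 63.33229064941406), 3.012589931488037) [ 0.41727244 -0.35606019]
mat ((421.18780517578125, -362.9287414550781), (129.95303344726562, 110.03966522216797), 5.856997013092041) 0.002041190934791863
0.066 462 0.074 ((419.62506103515625, -368.269287109375), (76.16844940185547, 30.590492248535156), 3.385244846343994) [ 0.41919782 -0.36644393]
0.02 567 0.0342 ((419.5382080078125, -367.2950744628906), (89.83354949951172, 63.77487564086914), 3.521803379058838) [ 0.41737921 -0.35615048]
mat ((421.1910095214844, -362.92840576171875), (129.95947265625, 110.03966522216797), 5.856997013092041) 0.001878724076349152
[-130.41548838 -347.4247694 ]
at [-88.2 155. ] 109.5 yawb 89.91 tilt [ 0.0016 -0.0006] t 16.75
turn 81.41 shift now [-50.25  -4.13  -5.04] shift after turn [-11.6   49.07  -5.05]
```

step_arm --deltas '[[[0,0,10.2],[0,0,-5],6],[[0,0,10.2],[0,0,0],6],[[0,0,10.2],[0,0,0],6],[[0,0,10.2],[0,0,0],6],[[0,0,10.2],[0,0,0],6],[[0,0,10.2],[0,0,0],6],[[0,0,10.2],[0,0,0],6],[[0,0,10],[0,0,0],6],[[0,0,0],[-1.2,5,0],6],[[0,0,0],[-1.2,5,0],6],[[0,0,0],[-1.2,5,0],6],[[0,0,0],[-1.2,5,0],6],[[0,0,0],[-1.2,5,0],6],[[0,0,0],[-1.2,5,0],6],[[0,0,0],[-1.2,5,0],6],[[0,0,0],[-1.2,5,0],6],[[0,0,0],[-1.2,5,0],6],[[0,0,0],[-0.8,4,0],6],[[0,0,0],[0,0,0],6]]'

```text
time_s: 19.12
ee_pos: [0.418, -0.3703, 0.1583]
ee_rot: [0.0, 1.0, 0.027, -0.001]
wrist_force: [-0.2, 0.6, 0.2]
grip_width: 0.0602
```

```bash
python3 -c "
from h import *
plan(*tob([.4195,-.3675]),59,8.5)"
```

```text
at [-131.4 -350.4] 158.3 yawb 8.26 tilt [-0.0012 -0.0003] t 19.12
turn -0.24 shift now [ 0.18 -0.27  9.93] shift after turn [ 0.17 -0.27  9.93]
```

step_arm --deltas '[[[0,0,-0.2],[0.1,-0.2,3],6],[[0,0,0],[0.1,-0.1,3],6],[[0,0,0],[0,0,2],6],[[0,0,0],[0,0,1.2],6],[[0,0,0],[0,0,0.7],6],[[0,0,0],[0,0,0],6]]'

```text
time_s: 19.88
ee_pos: [0.4203, -0.3634, 0.0602]
ee_rot: [0.0, 1.0, 0.032, 0.0]
wrist_force: [0.0, 0.1, 0.8]
grip_width: 0.06
```

```bash
python3 -c "
from h import *
plan(*tob([.4195,-.3675]),59,8.5);print(read_state()['wrist_force'])"
```

```text
at [-129.7 -343.3] 60.2 yawb 8.73 tilt [ 0.0002 -0.0002] t 19.88
turn 0.23 shift now [-0.11  0.4   0.12] shift after turn [-0.11  0.4   0.12]
[0.0466472  0.09248909 0.83683266]
```

step_arm --deltas '[[[0,0,0],[0,0,0],4],[[0,0,0],[0,0,0],3],[[0,0,0],[0,0,0],2],[[0,0,0],[0,0,0],2],[[0,0,0],[0,0,0],2]]' --newtons 30

```text
time_s: 20.5
ee_pos: [0.4203, -0.3637, 0.0602]
ee_rot: [0.0, 1.0, 0.031, 0.0]
wrist_force: [0.5, -1.3, 0.7]
grip_width: 0.0276
```

```bash
python3 -c "
from h import *
plan(*tob([.4195,-.3675]),160,8.5);print(read_state()['wrist_force'])"
```

```text
at [-129.7 -343.6] 60.2 yawb 8.72 tilt [ 0.0005 -0.0008] t 20.5
turn 0.22 shift now [-0.1   0.39 -9.98] shift after turn [-0.1   0.38 -9.98]
[ 0.47714012 -1.33827454  0.73527991]
```

step_arm --deltas '[[[0,0,0],[0,0,-2],2],[[0,0,0],[0,0,-4],2],[[0,0,0],[0,0,-4],2],[[0,0,4.4],[0,0,0],2],[[0,0,4.4],[0,0,0],2],[[0,0,0],[0,0,0],2]]'

```text
time_s: 21.25
ee_pos: [0.4201, -0.3631, 0.1606]
ee_rot: [-0.0, 0.999, -0.045, 0.0]
wrist_force: [0.7, 0.3, -2.2]
grip_width: 0.0277
```

```bash
python3 -c "
from h import *
plan(70,100,110,0);print(read_state()['wrist_force'])"
```

```text
at [-129.9 -343. ] 160.6 yawb -0.03 tilt [0.     0.0003] t 21.25
turn -0.03 shift now [ 19.97 -44.31   5.08] shift after turn [ 19.99 -44.3    5.06]
[ 0.73898518  0.2513937  -2.22842333]
```

step_arm --deltas '[[[0,0,0],[2,-4.4,0],2],[[0,0,0],[2,-4.4,0],2],[[0,0,0],[2,-4.4,0],2],[[0,0,0],[2,-4.4,0],2],[[0,0,0],[2,-4.4,0],2],[[0,0,0],[2,-4.4,0],2],[[0,0,0],[2,-4.4,0],2],[[0,0,0],[2,-4.4,0],2],[[0,0,0],[2,-4.4,0],2],[[0,0,0],[1.9,-4.5,2],2],[[0,0,0],[0,0,2.7],2],[[0,0,0],[0,0,0],2],[[0,0,0],[0,0,0],2]]'

```text
time_s: 22.88
ee_pos: [0.6584, 0.0574, 0.1142]
ee_rot: [-0.0, 0.999, -0.045, 0.0]
wrist_force: [-0.0, 0.2, -1.9]
grip_width: 0.0277
```

```bash
python3 -c "
from h import *
plan(70,100,82,0);print(read_state()['wrist_force'])
snap('scene','s5')"
```

```text
at [69.9 97. ] 114.2 yawb -0.07 tilt [ 0.0008 -0.    ] t 22.88
turn -0.07 shift now [ 0.01 -0.3   3.22] shift after turn [ 0.01 -0.3   3.22]
[-0.02633905  0.24614507 -1.91632722]
```

View pics/s5.png

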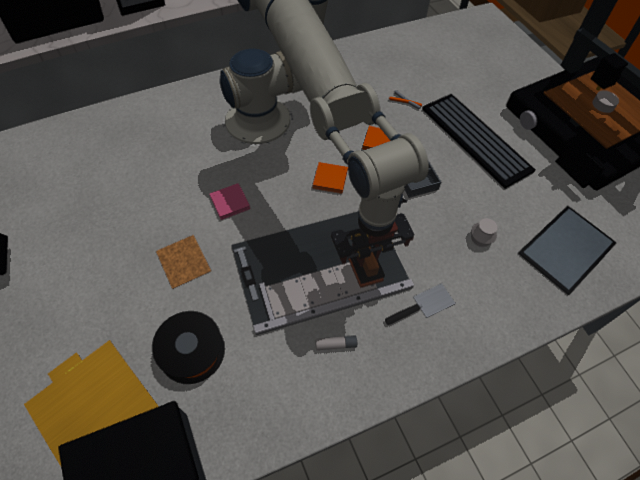

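step_arm --deltas '[[[0,0,0],[0,-0.3,1.5],2],[[0,0,0],[0,0,1.0],2],[[0,0,0],[0,0,0.5],2],[[0,0,0],[0,0,0.2],2],[[0,0,0],[0,0,0],2]]'

```text
time_s: 23.55
ee_pos: [0.6585, 0.0607, 0.0817]
ee_rot: [0.0, 0.999, -0.045, 0.0]
wrist_force: [-2.5, -0.4, 2.4]
grip_width: 0.0274
```

```bash
python3 -c "
from h import *
plan(70,-138,81,0);print(read_state()['wrist_force'])"
```

```text
at [ 69.8 100.4] 81.7 yawb -0.08 tilt [ 0.0004 -0.0001] t 23.55
turn -0.08 shift now [ 0.06 23.84  0.08] shift after turn [2.000e-02 2.384e+01 7.000e-02]
[-2.54591445 -0.36019848  2.40085179]
```

step_arm --deltas '[[[0,0,0],[0,0.6,0],2],[[0,0,0],[0,1.2,0],2],[[0,0,0],[0,1.2,0],2],[[0,0,0],[0,1.2,0],2],[[0,0,0],[0,1.2,0],2],[[0,0,0],[0,1.2,0],2],[[0,0,0],[0,1.2,0],2],[[0,0,0],[0,1.2,0],2],[[0,0,0],[0,1.2,0],2]]'

```text
time_s: 24.68
ee_pos: [0.6492, -0.0415, 0.0809]
ee_rot: [-0.0, 0.999, -0.045, -0.0]
wrist_force: [-0.1, 3.8, 3.6]
grip_width: 0.0279
```

```bash
python3 -c "
from h import *
plan(70,-138,81,0);print(read_state()['wrist_force'])"
```

```text
at [69.6 -2.3] 80.9 yawb -0.07 tilt [-0.  0.] t 24.68
turn -0.07 shift now [ 6.000e-02  1.357e+01 -1.000e-02] shift after turn [ 4.000e-02  1.357e+01 -1.000e-02]
[-0.12795976  3.78476226  3.63780015]
```

Steady light force (about 5.5 N down). Continuing to the stop.

step_arm --deltas '[[[0,0,0],[0,1.2,0],2],[[0,0,0],[0,1.2,0],2],[[0,0,0],[0,1.2,0],2],[[0,0,0],[0,1.2,0],2],[[0,0,0],[0,1.2,0],2],[[0,0,0],[0,1.2,0],2],[[0,0,0],[0,1.2,0],2],[[0,0,0],[0,1.2,0],2],[[0,0,0],[0,1.2,0],2],[[0,0,0],[0,1.2,0],2],[[0,0,0],[0,1.0,0],2],[[0,0,0],[0,0.3,0],2],[[0,0,0],[0,0,0],2]]'

```text
time_s: 26.3
ee_pos: [0.6371, -0.1741, 0.081]
ee_rot: [0.001, 0.999, -0.046, -0.0]
wrist_force: [-0.4, -0.8, 4.1]
grip_width: 0.0277
```

```bash
python3 -c "
from h import *
plan(*tob([.4220,-.3629]),160,11);print(read_state()['wrist_force'])"
```

```text
at [  69.4 -135.4] 81.0 yawb -0.11 tilt [-0.0002 -0.0013] t 26.3
turn -11.11 shift now [-19.7   20.78  -7.88] shift after turn [-23.33  16.58  -7.9 ]
[-0.43092534 -0.78117162  4.13676777]
```

step_arm --deltas '[[[0,0,0],[0,0,-1],2],[[0,0,0],[0,0,-3],2],[[0,0,0],[0,0,-4],2],[[0,0,0],[-3.3,3.5,0],2],[[0,0,0],[-3.3,3.5,0],2],[[0,0,0],[-3.3,3.5,0],2],[[0,0,0],[-3.3,3.5,0],2],[[0,0,0],[-3.3,3.5,0],2],[[0,0,0],[-3.2,3.3,0],2],[[0,0,-5.5],[0,0,0],2],[[0,0,-5.6],[0,0,0],2],[[0,0,0],[0,0,0],2]]'

```text
time_s: 27.8
ee_pos: [0.4217, -0.3624, 0.1603]
ee_rot: [-0.0, 0.999, 0.051, -0.001]
wrist_force: [0.5, -0.4, -3.1]
grip_width: 0.0275
```

```bash
python3 -c "
from h import *
plan(*tob([.4220,-.3629]),60.5,11)
p,d,c=snap('top','t6')
for l in lids(p,c,roi=(235,176,403,280)): print(tob(l[:2]),l[2:4],l[4]+5.12)
cv2.imwrite('pics/t6c.png',cv2.resize(cv2.cvtColor(p[155:345,230:520],cv2.COLOR_RGB2BGR),None,fx=2.7,fy=2.7,interpolation=cv2.INTER_CUBIC))"
```

```text
at [-128.4 -342.2] 160.3 yawb 10.96 tilt [-0.0016  0.0007] t 27.8
turn -0.04 shift now [0.04 0.06 9.98] shift after turn [0.03 0.05 9.98]
[ 59.07394039 -14.05612076] (132.36553955078125, 281.8839416503906) 5.890250678062439
[-19.68161735 205.48953794] (245.42901611328125, 50.561012268066406) 7.1881185722351075
```

View pics/t6c.png

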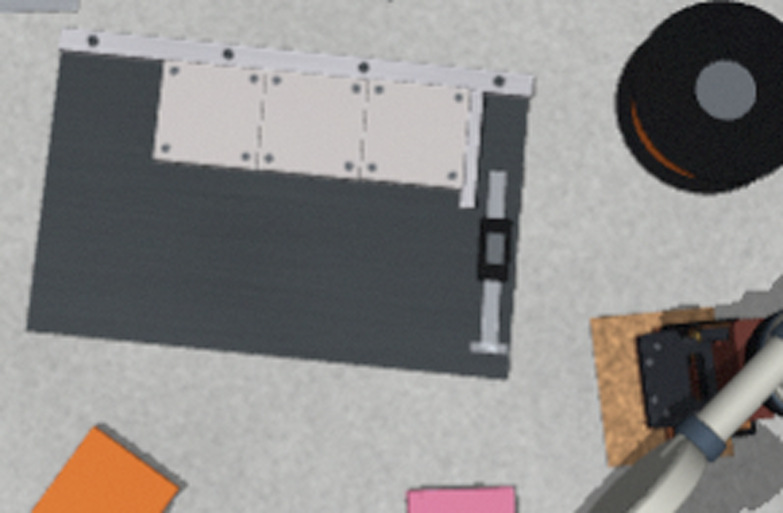

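The row is still straight and closed. Setting the block down.

step_arm --deltas '[[[0,0,0],[0,0.05,3],2],[[0,0,0],[0,0,3],2],[[0,0,0],[0,0,2],2],[[0,0,0],[0,0,1],2],[[0,0,0],[0,0,0.6],2],[[0,0,0],[0,0,0.2],2],[[0,0,0],[0,0,0],2]]'

```text
time_s: 28.72
ee_pos: [0.4226, -0.3633, 0.0637]
ee_rot: [0.0, 0.999, 0.051, 0.0]
wrist_force: [-0.6, -0.5, -2.6]
grip_width: 0.0278
```

```bash
python3 -c "
from h import *
plan(*tob([.4220,-.3629]),60.5,11);print(read_state()['wrist_force'])"
```

```text
at [-127.4 -343.1] 63.7 yawb 11.02 tilt [ 0.0009 -0.0008] t 28.73
turn 0.02 shift now [-0.05 -0.05  0.32] shift after turn [-0.05 -0.05  0.32]
[-0.64994811 -0.4785573  -2.60307033]
```

step_arm --deltas '[[[0,0,0],[-0.05,-0.05,0.2],2],[[0,0,0],[0,0,0.1],2],[[0,0,0],[0,0,0],2],[[0,0,0],[0,0,0],3.5],[[0,0,0],[0,0,0],6],[[0,0,0],[0,0,0],6],[[0,0,0],[0,0,0],6],[[0,0,0],[0,0,-2],6],[[0,0,0],[0,0,-4],6],[[0,0,0],[0,0,-5],6],[[0,0,0],[-4,4.5,0],6],[[0,0,0],[-4,4.5,0],6],[[0,0,0],[-4,4.5,0],6],[[0,0,0],[-4,4.5,0],6],[[0,0,0],[0,0,0],6],[[0,0,0],[0,0,0],6]]'

```text
time_s: 30.72
ee_pos: [0.2813, -0.558, 0.171]
ee_rot: [0.0, 0.999, 0.051, 0.0]
wrist_force: [-0.2, 0.8, -0.8]
grip_width: 0.0601
```

```bash
python3 ms.py; python3 -c "
from h import *
snap('top','t7')
c=eyes.get_calibration('top')
for n in ['sander','mat','parts_tray','caliper','scraper','spool','vase','glue_stick']:
    for f in eyes.find_in('top',n)[:1]: print(n,round(f['confidence'],2),np.round((np.array(f['xyz'])-c['t'])@np.array(c['R']),3))"
```

```text
0.066 465 0.0737 ((420.83660888671875, -362.065185546875), (77.84466552734375, 28.621623992919922), 5.941114902496338) [ 0.42023745 -0.3609757 ]
0.02 569 0.0342 ((420.7397766113281, -362.5272521972656), (89.97097778320312, 64.06669616699219), 5.815428733825684) [ 0.41827053 -0.35093807]
mat ((421.1885070800781, -362.8914794921875), (129.979736328125, 109.89965057373047), 5.88809061050415) 0.002063035820184287
0.066 467 0.0741 ((420.8196716308594, -362.1476745605469), (77.87721252441406, 30.176979064941406), 6.285810470581055) [ 0.42021344 -0.36084491]
0.02 572 0.0341 ((420.72027587890625, -362.0798034667969), (90.0081558227539, 63.296451568603516), 5.8099141120910645) [ 0.41850924 -0.35092411]
mat ((421.1891174316406, -362.909423828125), (129.94956970214844, 110.03907775878906), 5.839347839355469) 0.0019237096273430048
[-130.41548838 -347.4247694 ]
at [-249.9 -548.7] 170.8 yawb 11.12 tilt [ 0.0007 -0.0005] t 30.82
turn 2.62 shift now [ 15.61 -17.45   1.08] shift after turn [ 14.8  -18.14   1.08]
sander 0.62 [ 0.418 -0.352  0.035]
mat 0.58 [ 0.422 -0.348  0.003]
parts_tray 0.85 [0.414 0.356 0.006]
caliper 0.8 [ 0.524 -0.221  0.01 ]
scraper 0.64 [0.784 0.18  0.001]
spool 0.75 [ 0.664 -0.402  0.055]
vase 0.81 [0.663 0.41  0.051]
glue_stick 0.73 [ 0.788 -0.081  0.024]
```

View pics/t7.png

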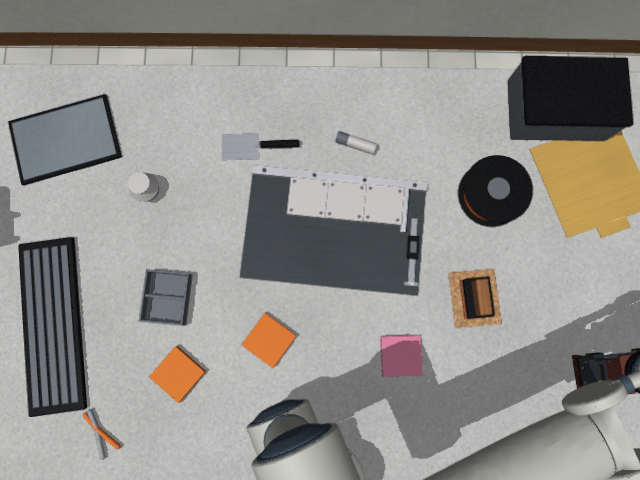

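The block is centred on its mat and the row looks closed at (290–405, 178–222). I'll do one last numeric check of the row itself, with no viewing.

Run:
```python
from h import *
p,d,c=snap('top'); g=p.min(2).astype(np.float32)
def prof(bs):  # board points (mm) at z -> intensity
    X=np.array([[*tow(*b[:2]),b[2]/1000] for b in bs]); uv=cv2.projectPoints(X,cv2.Rodrigues(c['R'])[0],c['t'],c['K'],c['dist'])[0].reshape(-1,2).astype(np.float32)
    return cv2.remap(g,uv[:,:1],uv[:,1:],cv2.INTER_LINEAR).ravel()
ys=np.arange(-175,125,.5)
for x in(40,55,85,100):
    q=prof([(x,y,26) for y in ys]); k=[(ys[i],int(q[i])) for i in range(2,len(q)-2) if q[i]<185 and q[i]==q[i-2:i+3].min()]
    up=ys[np.where(np.diff((q>130).astype(int))!=0)[0]]; print('x',x,'minima',k[:12],'edges',up,'med',np.median(q))
xs=np.arange(10,60,.25)
for y in(-145,-120,-75,-55,-30,15,35,60,105):
    q=prof([(x,y,26) for x in xs]); print('y',y,'front edge',xs[np.argmax(q>125)])
```

```text
x 40 minima [(np.float64(-174.0), 62), (np.float64(-167.5), 51), (np.float64(-155.0), 155), (np.float64(-66.0), 171), (np.float64(120.5), 64)] edges [-165.5  115.5] med 194.17969
x 55 minima [(np.float64(-168.5), 53), (np.float64(-64.5), 164), (np.float64(25.0), 163), (np.float64(122.0), 63)] edges [-165.  115.] med 194.23389
x 85 minima [(np.float64(-168.5), 54), (np.float64(118.5), 66)] edges [-165.   115.5] med 193.51562
x 100 minima [(np.float64(-167.5), 37), (np.float64(-155.0), 159), (np.float64(-143.5), 142), (np.float64(-74.5), 139), (np.float64(-65.0), 162), (np.float64(-53.5), 117), (np.float64(15.5), 128), (np.float64(25.0), 167), (np.float64(36.5), 120), (np.float64(105.5), 116), (np.float64(122.0), 63)] edges [-165.5  -56.5  -53.    15.    15.5   34.    37.   104.   107.5  115. ] med 192.25293
y -145 front edge 22.25
y -120 front edge 22.25
y -75 front edge 22.25
y -55 front edge 22.0
y -30 front edge 21.75
y 15 front edge 22.0
y 35 front edge 21.0
y 60 front edge 21.25
y 105 front edge 21.25
```

```bash
python3 -c "
from plant import r; print(r.finish_job())"
```

```text
the job is handed in; nothing more can be done
None
```

The three lids are in one closed row against the fence and end stop, the row has been sanded, and the block is back on its mat. I handed the job in at about 31 s of the 70 s allowed. The system gave no verdict.

- **Row:** I pushed each lid against the fence, then pushed the whole row up to the end stop. The last image shows seams at board y of about -65 and +25 mm and the free end at +115 mm. The front edge is straight within about 1.3 mm.
- **Sanding:** I drew the block once from y = +100 to -135 mm, with about 4.5–6 N of downward force. The sole overhung both ends of the row.
- **Block:** It sits upright within about 1 mm of the mat's centre and is aligned with it.
- **Other things:** The other listed things I checked were within about 6 mm of where they started, which is close to the detector's accuracy, and they look unmoved in the picture.

Two readings did not match exactly:
- When the row stopped against the end stop, the tool was about 2 mm short of where I calculated. Pushing further moved nothing, and the final image agrees with the nominal row position, so I take it as an error in my calibration or finger offset.
- The row's front edge read 21–22 mm in my board frame against a nominal 25 mm. I put that down to the side faces of the lids being visible, because pressing each lid against the fence gave contact where expected.

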